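# Pop the hatch of the teal test reader

## Task

Open the reader with the teal hatch for its next test: with a fingertip press the round mark on the hatch fully home once, then draw back and let the hatch spring up by itself. Do not touch it again or push it back down; watch that it stays fully open for about two seconds before you finish. Leave the reader with the grey hatch shut, and do not lift or shift anything else on the bench.

Things in the scene. Friction and masses are not known exactly. Their poses are not given: they have to be found in the camera images.
- teal: reader with the teal hatch: white housing fixed to the bench, 160 (x) x 100 (y), deck 55 high; behind the hatch a console 46 deep, 76 high. Origin at the centre of its underside; its x axis runs from its front (robot's side) to its back, z up.
- grey: reader with the dark grey hatch: white housing fixed to the bench, 160 (x) x 100 (y), deck 55 high; behind the hatch a console 46 deep, 76 high. Origin at the centre of its underside; its x axis runs from its front (robot's side) to its back, z up; otherwise the same as the teal one.
- teal_hinge (a point): middle of the teal hatch's hinge line (along the reader's y), 30 behind the reader's origin, 66 above the bench. The hatch is a plate 100 long (x) x 70 wide (y) x 10 thick reaching forward from here; shut, its top is 76 above the bench, with an 11 mm gap to the deck beneath.
- teal_pad (a point): the press mark on top of the teal hatch: white disc of diameter 22 with a black centre, in the middle of its width, 15 from the free front edge and 85 from the hinge line. The point is at its centre on the top surface and moves with the hatch.
- grey_pad (a point): the same press mark on the dark grey hatch.
- teal_lid (a joint): teal hatch angle: about 0 (within 0.02) latched shut, -0.1 pressed home, 1.2 at its open stop. Pressed slowly, the mark takes 2 to 3 N; the latch is freed about 7 mm down, the firm stop is at about 9 mm. As the finger then draws back, a spring swings the hatch up in 1.5 to 2 s and holds it there. Pressed fully down again, it latches shut.
- grey_lid (a joint): grey hatch angle: about 0 (within 0.02) latched shut, -0.1 pressed home, 1.2 at its open stop. Same latch; it is to stay shut.
- teal_pin (a joint): sideways place in m of the latch's follower pin, hidden inside the teal reader: about -0.0002 latched, +0.001 to +0.006 while and after it lets go, below -0.0035 only when the hatch is pushed back down and latches again. Not needed to do the job.
- tube_rack: white carton rack for test tubes, 130 x 75 x 50 high, two tubes standing in it (76 high in all); loose bystander, origin at the centre of its underside.
- timer: white digital timer on a small foot, about 75 high; loose bystander, origin at its underside.
- cassette1: white rapid-test cassette lying flat, 70 x 20 x 5; loose bystander, origin at the centre of its underside.
- cassette2: second cassette like cassette1; loose bystander.
- bottle: dark blue bottle, diameter 70, 210 high; loose bystander, origin at the centre of its underside.
- tub: white lidded tub with a blue label, diameter 116, 87 high; loose bystander, origin at the centre of its underside.

How it is judged (in metres and radians):
On the way, in this order (a step that is already met when the one before it is completed fails the run):
1. a finger presses the teal hatch in at its round mark, past the point where its latch lets go (value of joint teal_lid below -0.08 rad and contact force between the fingers and teal above 0.5 N and horizontal distance between the grasp point and teal_pad below 0.05 m), for 0.02 s.
2. the teal hatch is fully up, with no finger on it, and stays so for 1.5 s (value of joint teal_lid above 1.05 rad and contact force between the fingers and teal below 0.1 N), for 1.5 s.
At the end, for the whole second after the job is handed in: The teal hatch stands at rest, open more than 1.05 rad (its stop is 1.2); the grey hatch is shut within 0.03 rad; every bystander is within 20 mm of where it stood (value of joint teal_lid above 1.05 rad and velocity of joint teal_lid between -0.05 and 0.05 rad/s and value of joint grey_lid between -0.03 and 0.03 rad and distance of each of tube_rack, timer, cassette1, cassette2, bottle, tub from where it was at the start of the episode below 0.02 m); the robot touches nothing.
It fails at once if the teal hatch is pushed back down after it opened, so that it latches again (value of joint teal_pin below -0.0035 m).
It fails at once if a finger touches the teal reader or its hatch once the hatch is nearly up (beyond 0.95 rad) (value of joint teal_lid above 0.95 rad and contact force between the fingers and teal above 0.5 N).
It fails at once if the grey hatch is pressed in or opened (value of joint grey_lid below -0.05 rad or value of joint grey_lid above 0.05 rad).
It fails at once if a bystander is lifted, carried or pushed more than 20 mm (distance of any of tube_rack, timer, cassette1, cassette2, bottle, tub from where it was at the start of the episode above 0.02 m).
It also fails if it takes over 32 s, if anything falls off the work surface, if the arm or the gripper's body presses on something with over 40 N, if the wrist force passes 120 N, or if a joint passes its speed limit or range.

## Robot

A 6-joint arm with a two-finger parallel gripper is mounted at the origin on the work surface. World frame = base frame: x ahead of the robot, y to its left, z up, the work surface at z = 0. Lengths are in m, angles in degrees, forces in N, time in s.
With the tool pointing down it reaches from about 0.4 to 0.825 m from the base axis. Payload 7 kg.
Tool frame: the origin (TCP) lies at the very end of the fingers, on their centre line; the grasp point (between the pads) lies 19 mm behind it (ctrl.hold_point_z is the distance from the TCP to the grasp point, in m); z points along the fingers, y is the line along which they close (so a half turn about z gives the same grasp; the last joint's range is limited). The gripper opens to 88 mm and grips with 3 to 60 N. Pads are 19 mm wide; open, the fingers measure 130 mm over their backs; the gripper's body (78 mm by 193 mm) begins 47 mm behind the grasp point.
Start: joints at [-50.988, 20.546, 0.682, 0, -70.136, -16.507], TCP at [0.258, -0.624, 0.227] pointing down, gripper open.
Joint ranges: [-176.03, 176.03], [-82.01, 121.73], [-58.28, 71.71], [-173.87, 95.51], [-174.79, -0.11], [-173.66, 173.66]. Speed limits (degrees/s): [136.94, 136.94, 172.46, 180, 180, 180].

## Interface

Orientations are given as [roll, pitch, yaw] about the fixed x, y, z axes, in that order (R = Rz(yaw) Ry(pitch) Rx(roll)).
In Python, from plant import sensors, viewer, workorder, ctrl gives the robot as it stands.
- The arm moves only by the shell command python3 -m pendant 'ROWS'. ROWS is JSON, a list of rows, each a list of 3 entries, a list of its own where there are three numbers: the opening, from -1 (shut) to 1 (fully open), so that 0 is half open, then the shift along the tool's x, y, z in m, then the turn, a rotation vector about the tool's x, y, z in degrees. A call has 1 to 10 rows; each row is the pose to reach, as a shift and turn from the pose commanded when the call began, along the tool's axes at that moment; what a row does not reach only later rows make up. A row lasts 1/12 s, in which the tool goes at most 41.7 mm and 7.16 degrees, less where a joint would pass 70% of its speed; a pose out of reach is approached as far as the arm can. A call with a gripper value outside its range is refused whole. The fingers move at their own pace and stop on an object; the grip force is fixed at half the most. Time passes only in rows, so rows that repeat a pose let the fingers close. It gives the time, the measured TCP pose, the force, the opening and the grip force at its end, in the units of the state.
- sensors.get_obs(): the state, without advancing time (a new reading comes with each control period).
- viewer.snapshot(name): name is "side" or "top" or "wrist"; returns the picture (420x560x3 uint8, red, green, blue); there is no depth.
- viewer.camera_params(name): a dict with "fx", "fy", "cx", "cy" (pixels), "extrinsics" (4x4, takes a point from world to camera coordinates). Camera axes: x right, y up, looking along -z (the intrinsics and any distortion apply to the point x, -y, -z); pixel columns grow to the right and rows downward; lengths in m; the calibration is good to about 2 mm. The wrist camera is an equidistant fisheye: a pixel r from the principal point sees the ray r / f radians off the axis. A picture is of the moment at which its call begins: read the wrist's pose just before it. camera_params takes no time and is no camera call; for the wrist camera it gives the pose at the moment of the call.
- workorder.close_job(): hands the job in; it is judged then, once.
The state is a dict: "clock": time; "joint_pos": joint angles; "qvel": joint speeds; "tau": joint torques, N m; "tool_pos": TCP position; "orientation": TCP orientation; "force": force on the tool from outside, world axes, zero at the start; "moment": the same for the moment, N m; "opening": finger opening in m; "gripper_force": force on a finger pad.
Only numpy, scipy, OpenCV 4.12 (cv2) and the standard library are available. Lean on these libraries where they do the work, as an engineer would, in place of code of your own. Each camera call takes 0.05 s, during which the arm holds its last target. There are 200 camera calls.

## Working session

There is one attempt and no reset: what is moved stays moved. The work goes in short steps, Python scripts to look and compute and a shell command to move; the robot and the scene stay as the last step left them, time stands still between calls to the robot, and variables do not carry over. Pictures are saved under pics/ and viewed, at most 10 in all, crops included, and the job is handed in when it is done.

```bash
mkdir -p pics; python3 - <<'E'
from plant import sensors, viewer
import cv2
for n in("top","side"):
    cv2.imwrite(f"pics/{n}0.png",viewer.snapshot(n)[:,:,::-1])
    p=viewer.camera_params(n);print(n,p)
o=sensors.get_obs();print(o["clock"],o["tool_pos"],o["orientation"],o["force"],o["opening"])
E
```

```text
top {'fx': 491.5136303449482, 'fy': 491.5136303449482, 'cx': 280.32243777382666, 'cy': 206.548436887146, 'extrinsics': array([[-0.11276947, -0.99360455, -0.00574916,  0.04597883],
       [ 0.97272015, -0.11157603,  0.20338707, -0.55864999],
       [-0.20272779,  0.01734353,  0.97908153, -1.30087866],
       [ 0.        ,  0.        ,  0.        ,  1.        ]])}
side {'fx': 394.260790528357, 'fy': 394.260790528357, 'cx': 283.7007612517765, 'cy': 207.06550207268143, 'extrinsics': array([[-0.68640738, -0.7271426 , -0.01041863,  0.39861869],
       [ 0.5270763 , -0.5073176 ,  0.68177667, -0.33569527],
       [-0.50103441,  0.46248513,  0.73148618, -0.8289425 ],
       [ 0.        ,  0.        ,  0.        ,  1.        ]])}
0.1 [ 0.258191   -0.6231889   0.22574167] [ 1.79915902e+02 -7.16090661e-03 -1.57500201e+02] [ 1.13033381 -0.04085639 -0.34590672] 0.0879898232433506
```

View pics/top0.png

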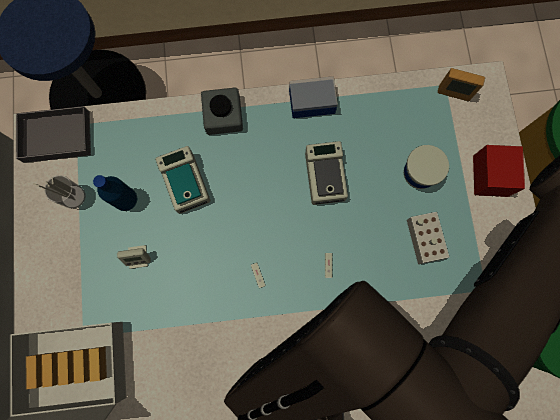

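View pics/side0.png

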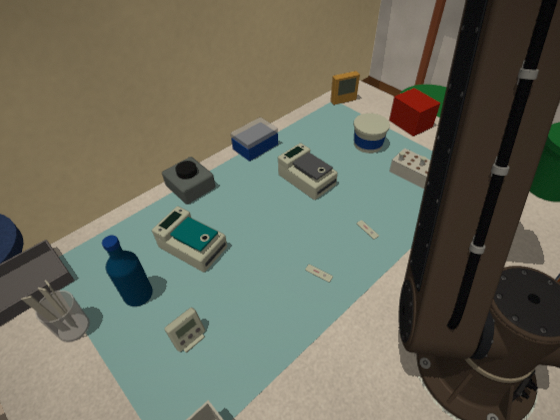

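The top view shows the teal pad near (187,195) and the console at about (175,157). In the side view the pad is near (205,238). The bottle stands left of the reader.

```bash
cat > h.py <<'E'
import numpy as np
from plant import sensors, viewer
from scipy.spatial.transform import Rotation as R
def ray(p,u,v,fish=False):
    x,y=(u-p["cx"])/p["fx"],(v-p["cy"])/p["fy"]
    if fish:
        r=np.hypot(x,y); s=np.sin(r)/max(r,1e-9); d=np.array([x*s,-y*s,-np.cos(r)])
    else: d=np.array([x,-y,-1])
    E=np.array(p["extrinsics"]); return -E[:3,:3].T@E[:3,3], E[:3,:3].T@d
def at(p,u,v,z,fish=False):
    c,d=ray(p,u,v,fish); return c+d*(z-c[2])/d[2]
def rel(target,rpy=None):
    o=sensors.get_obs(); T=R.from_euler('xyz',o["orientation"],degrees=True)
    print("shift",T.inv().apply(np.array(target)-o["tool_pos"]).round(4))
    if rpy is not None: print("turn",(T.inv()*R.from_euler('xyz',rpy,degrees=True)).as_rotvec(degrees=True).round(2))
E
python3 - <<'E'
from h import *
import cv2
t,s=[viewer.camera_params(n) for n in("top","side")]
print("pad",at(t,187,195,.076),at(s,205,238,.076))
print("bottle",at(t,125,205,0.0), "console top",at(t,175,157,.076),"front",at(t,189,208,.055))
a=cv2.imread("pics/top0.png")[135:225,80:220];b=cv2.imread("pics/side0.png")[200:275,145:235]
a=cv2.resize(a,(700,450),interpolation=2);cv2.imwrite("pics/c.png",a)
E
```

```text
pad [0.61773316 0.23324795 0.076     ] [0.61704423 0.23231029 0.076     ]
bottle [0.62788363 0.42687633 0.        ] console top [0.73004838 0.25843091 0.076     ] front [0.58553857 0.23412583 0.055     ]
```

View pics/c.png

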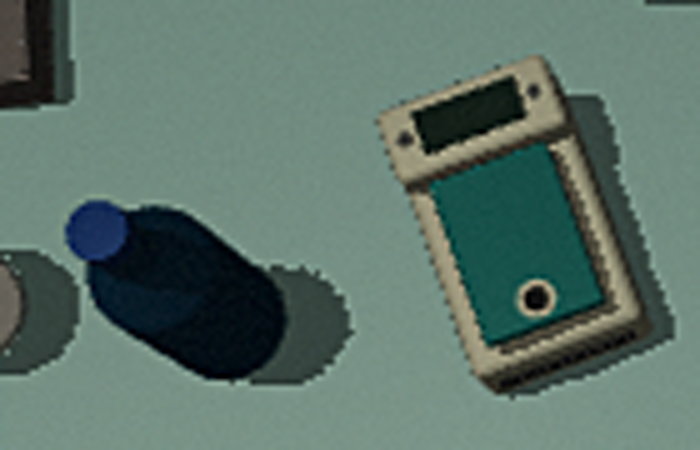

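The crop puts the pad centre at top-view pixel (187,194), with the reader's axis yawed about 12°. Both cameras agree on the pad to about 1 mm. The path to it is clear at the current height, so I'll go above it with the fingers shut.

```bash
python3 - <<'E'
from h import *
t=viewer.camera_params("top")
print(at(t,187,194.2,.076)); rel([.618,.2328,.17],[180,0,-167.5])
E
```

```text
[0.61998079 0.23308048 0.076     ]
shift [-0.66    0.6531  0.0566]
turn [ 0.08 -0.01 10.  ]
```

```bash
python3 -m pendant '[[-1,[-0.028,0.028,0],[0,0,2]],[-1,[-0.056,0.055,0],[0,0,4]],[-1,[-0.084,0.083,0],[0,0,6]],[-1,[-0.112,0.11,0],[0,0,8]],[-1,[-0.14,0.138,0],[0,0,10]],[-1,[-0.168,0.166,0],[0,0,10]],[-1,[-0.196,0.194,0],[0,0,10]],[-1,[-0.224,0.222,0],[0,0,10]],[-1,[-0.252,0.25,0],[0,0,10]],[-1,[-0.28,0.277,0],[0,0,10]]]'; python3 -c "
from h import *
rel([.618,.2328,.2],[180,0,-167.5])"
```

```text
clock: 0.93
tool_pos: [0.411, -0.2585, 0.2265]
orientation: [180.0, 0.0, -167.5]
force: [0.2, -0.2, -0.4]
opening: 0.0267
gripper_force: 0.0
shift [-0.3084  0.4349  0.0266]
turn [ 0.01  0.01 -0.  ]
```

```bash
python3 -m pendant '[[-1,[-0.024,0.033,0],[0,0,0]],[-1,[-0.047,0.067,0],[0,0,0]],[-1,[-0.071,0.1,0],[0,0,0]],[-1,[-0.095,0.134,0],[0,0,0]],[-1,[-0.118,0.167,0],[0,0,0]],[-1,[-0.142,0.2,0],[0,0,0]],[-1,[-0.165,0.233,0],[0,0,0]],[-1,[-0.189,0.267,0],[0,0,0]],[-1,[-0.212,0.3,0],[0,0,0]],[-1,[-0.236,0.333,0],[0,0,0]]]'; python3 -c "
from h import *
rel([.618,.2328,.17],[180,0,-167.5])"
```

```text
clock: 1.77
tool_pos: [0.5693, 0.1178, 0.2264]
orientation: [180.0, -0.0, -167.5]
force: [1.1, -1.6, 0.4]
opening: -0.0
gripper_force: 0.0
shift [-0.0725  0.1017  0.0564]
turn [ 0.   -0.02  0.03]
```

```bash
python3 -m pendant '[[-1,[-0.022,0.03,0.01],[0,0,0]],[-1,[-0.042,0.06,0.025],[0,0,0]],[-1,[-0.06,0.085,0.042],[0,0,0]],[-1,[-0.07,0.098,0.052],[0,0,0]],[-1,[-0.0725,0.1017,0.056],[0,0,0]],[-1,[-0.0725,0.1017,0.056],[0,0,0]],[-1,[-0.0725,0.1017,0.056],[0,0,0]]]'; python3 - <<'E'
from h import *
import cv2
p=viewer.camera_params("wrist");im=viewer.snapshot("wrist")
cv2.imwrite("pics/w.png",im[:,:,::-1])
E=np.array(p["extrinsics"])
for q in ([.6195,.2331,.076],[.618,.2328,.17]):
    c=E[:3,:3]@np.array(q)+E[:3,3];c*=[1,-1,-1];th=np.arctan2(np.hypot(*c[:2]),c[2]);n=c[:2]/np.hypot(*c[:2])
    print(p["cx"]+p["fx"]*th*n[0],p["cy"]+p["fy"]*th*n[1])
rel([.6185,.2329,.076])
E
```

```text
clock: 2.35
tool_pos: [0.6177, 0.2302, 0.1703]
orientation: [-180.0, -0.1, -167.5]
force: [-0.3, -0.4, -0.6]
opening: 0.0002
gripper_force: 0.0
279.5092092267746 214.4092956642073
281.2832395126055 260.8706041016579
shift [-0.0012  0.0028  0.0951]
```

View pics/w.png

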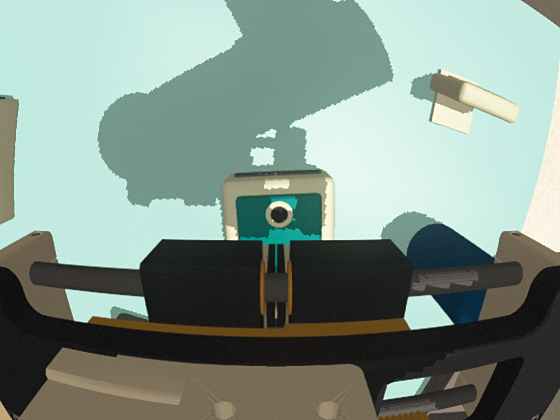

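The wrist view shows the mark at (279,214), within 1 px of where I predicted. I'll descend to just above it.

```bash
python3 -m pendant '[[-1,[-0.001,0.002,0.025],[0,0,0]],[-1,[-0.001,0.003,0.05],[0,0,0]],[-1,[-0.001,0.003,0.07],[0,0,0]],[-1,[-0.001,0.003,0.082],[0,0,0]],[-1,[-0.001,0.003,0.088],[0,0,0]],[-1,[-0.001,0.003,0.09],[0,0,0]],[-1,[-0.001,0.003,0.09],[0,0,0]]]'; python3 -m pendant '[[-1,[0,0,0.002],[0,0,0]],[-1,[0,0,0.004],[0,0,0]],[-1,[0,0,0.006],[0,0,0]],[-1,[0,0,0.008],[0,0,0]],[-1,[0,0,0.0095],[0,0,0]],[-1,[0,0,0.0105],[0,0,0]],[-1,[0,0,0.0115],[0,0,0]],[-1,[0,0,0.0115],[0,0,0]]]'
```

```text
clock: 2.98
tool_pos: [0.6188, 0.2336, 0.0814]
orientation: [180.0, 0.1, -167.5]
force: [0.6, -0.9, 0.5]
opening: 0.0001
gripper_force: 0.0
clock: 3.65
tool_pos: [0.6184, 0.234, 0.0689]
orientation: [180.0, 0.0, -167.5]
force: [0.6, 0.5, 1.6]
opening: 0.0002
gripper_force: 0.9
```

```bash
python3 -m pendant '[[-1,[0,0,0.001],[0,0,0]],[-1,[0,0,0.002],[0,0,0]],[-1,[0,0,0.0025],[0,0,0]],[-1,[0,0,0.003],[0,0,0]],[-1,[0,0,0.003],[0,0,0]]]'
```

```text
clock: 4.07
tool_pos: [0.6186, 0.234, 0.0675]
orientation: [180.0, 0.1, -167.5]
force: [-5.1, 0.2, 12.2]
opening: 0.0
gripper_force: 6.2
```

Firmly on the stop at 12 N. Drawing back up, then toward the robot.

```bash
python3 -m pendant '[[-1,[0,0,-0.006],[0,0,0]],[-1,[0,0,-0.018],[0,0,0]],[-1,[0.01,0,-0.04],[0,0,0]],[-1,[0.03,0,-0.07],[0,0,0]],[-1,[0.055,0,-0.1],[0,0,0]],[-1,[0.08,0,-0.13],[0,0,0]],[-1,[0.105,0,-0.155],[0,0,0]],[-1,[0.125,0,-0.17],[0,0,0]],[-1,[0.14,0,-0.18],[0,0,0]],[-1,[0.14,0,-0.18],[0,0,0]]]'; for i in 1 2 3; do python3 -m pendant '[[-1,[0,0,0],[0,0,0]],[-1,[0,0,0],[0,0,0]],[-1,[0,0,0],[0,0,0]],[-1,[0,0,0],[0,0,0]],[-1,[0,0,0],[0,0,0]],[-1,[0,0,0],[0,0,0]],[-1,[0,0,0],[0,0,0]],[-1,[0,0,0],[0,0,0]],[-1,[0,0,0],[0,0,0]],[-1,[0,0,0],[0,0,0]]]' | head -2; done; python3 - <<'E'
from h import *
import cv2
a,b=[viewer.snapshot(n)[:,:,::-1] for n in("top","side")]
cv2.imwrite("pics/e.png",np.hstack([cv2.resize(a[110:260,80:360],None,fx=1.42,fy=2),cv2.resize(b[140:290,120:320],None,fx=2,fy=2)]))
E
```

```text
clock: 4.9
tool_pos: [0.4805, 0.2033, 0.2499]
orientation: [179.8, 0.3, -167.5]
force: [1.3, -0.2, 0.2]
opening: 0.0003
gripper_force: 0.0
clock: 5.73
tool_pos: [0.4817, 0.2035, 0.246]
clock: 6.57
tool_pos: [0.4817, 0.2035, 0.2461]
clock: 7.4
tool_pos: [0.4817, 0.2035, 0.2461]
```

View pics/e.png

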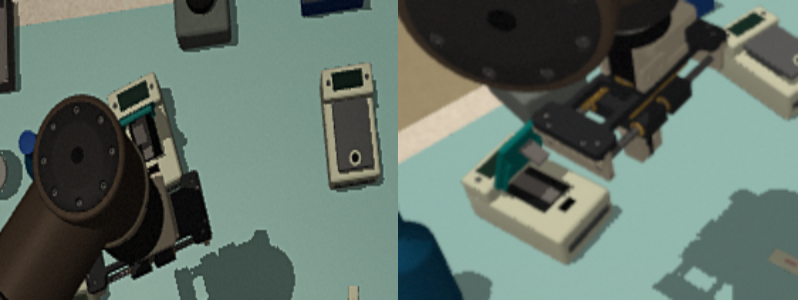

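The teal hatch is standing open in the side view, around (515,160), clear of the gripper. The grey hatch is shut. I'll wait over two seconds more, then look again.

```bash
for i in 1 2 3; do python3 -m pendant '[[-1,[0,0,0],[0,0,0]],[-1,[0,0,0],[0,0,0]],[-1,[0,0,0],[0,0,0]],[-1,[0,0,0],[0,0,0]],[-1,[0,0,0],[0,0,0]],[-1,[0,0,0],[0,0,0]],[-1,[0,0,0],[0,0,0]],[-1,[0,0,0],[0,0,0]],[-1,[0,0,0],[0,0,0]],[-1,[0,0,0],[0,0,0]]]' | head -1; done; python3 - <<'E'
from h import *
import cv2
b=viewer.snapshot("side")[:,:,::-1]
cv2.imwrite("pics/f.png",cv2.resize(b[140:290,120:320],None,fx=4,fy=4))
E
```

```text
clock: 8.33
clock: 9.17
clock: 10.0
```

View pics/f.png

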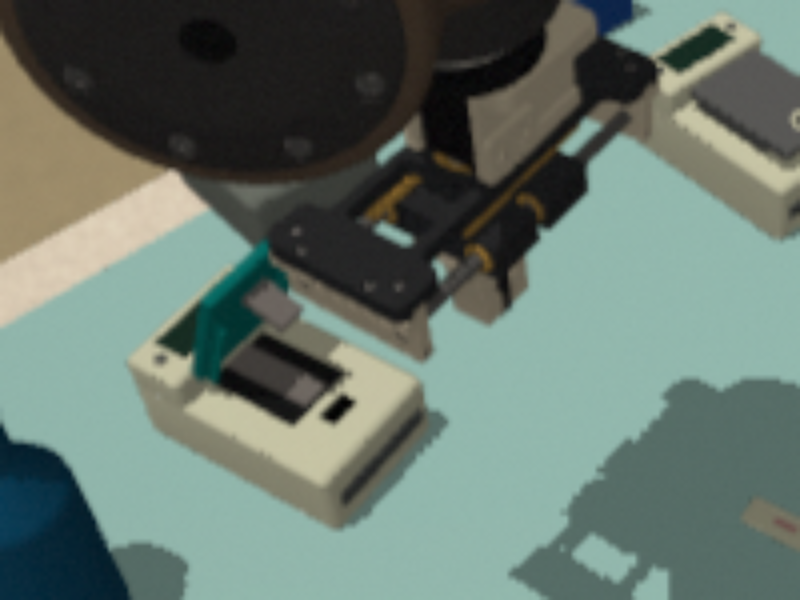

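The hatch still stands upright, around (235,310), same as before, and nothing is touching it.

```bash
python3 -c "
from plant import workorder
print(workorder.close_job())"
```

```text
the job is handed in; nothing more can be done
None
```

I pressed the teal hatch's mark home once (12 N on the firm stop) and it sprang open by itself. It looked fully open in two pictures about 2.5 s apart, the grey hatch looked shut, and I handed the job in at about 10 s; no verdict came back.

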